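# Set up a peristaltic pump: speed, then roller gap

### The arm

A 7-joint arm with a two-finger parallel gripper is mounted at the origin on a cart in front of the work surface, level with it; the furniture and walls round the work are solid. World frame = base frame: x ahead of the robot, y to its left, z up, the work surface at z = 0. Lengths are in m, angles in rad, forces in N, time in s.
With the tool pointing down it reaches from about 0.425 to 0.875 m from the base axis. Payload 4.7 kg.
Tool frame: the origin (TCP) lies midway between the tips of the shut fingers; the grasp point (between the pads) lies 19 mm behind it; x points along the fingers, z is the direction in which the jaws open and shut, and the axes are right-handed (so a half turn about x gives the same grasp; the last joint's range is limited). The gripper opens to 87 mm and grips with 3 to 60 N. Pads are 19 mm wide; open, the fingers measure 117 mm over their backs; the gripper's body (75 mm by 190 mm) begins 51 mm behind the grasp point.
Start: joints at [0.014, 0.321, -0.07, 1.45, 0.023, 1.371, -0.057], TCP at [0.65, -0, 0.223] pointing down, gripper open.
Joint ranges: [-2.86, 2.86], [-0.3, 2.09], [-1.38, 1.24], [0.06, 2.45], [-1.56, 4.7], [0.09, 2.05], [-2.69, 2.69]. Speed limits (rad/s): [2.57, 2.57, 3.14, 3.14, 3.14, 3.14, 3.14].

### API

Orientations are given as a rotation vector (axis times angle).
In Python, from bench import ctrl gives the robot as it stands.
- The arm moves only by the shell command python3 -m pendant 'ROWS' [OPENING] [FORCE]. ROWS is JSON, a list of rows, each an object with "travel": the shift along the tool's x, y, z in m, a list of three; "twist": the turn about the tool's x in rad. In form: [{"travel": [x, y, z], "twist": twist}, ...]. A call has 1 to 10 rows; each row is the pose to reach, as a shift and turn from the pose measured when the call began, along the tool's axes at that moment; what a row does not reach only later rows make up. A row lasts 1/8 s, in which the tool goes at most 62.5 mm and 10.7 degrees, less where a joint would pass 70% of its speed; a pose out of reach is approached as far as the arm can. A call with a gripper value outside its range is refused whole. OPENING is the opening, from -1 (shut) to 1 (fully open), so that 0 is half open, set as the call begins (- or left out, the last holds). The fingers move at their own pace and stop on an object; FORCE is the grip in N (left out, the last holds). Time passes only in rows, so rows that repeat a pose let the fingers close. It gives the time, the measured TCP pose, the force and the opening at its end, in the units of the state.
- ctrl.get_state(): the state, without advancing time (a new reading comes with each control period).
- ctrl.get_image(name): name is "scene" or "side" or "wrist"; returns the picture (384x512x3 uint8, red, green, blue); there is no depth.
- ctrl.camera_model(name): a dict with "K" (3x3 intrinsics, pixels), "rvec" (rotation vector, rad) and "tvec" (3), from world to camera coordinates, as OpenCV has them; the wrist camera has in their place "T_tool_cam" (4x4, takes a point from camera to tool coordinates, whose origin is the TCP and whose axes are the tool frame's). Camera axes: x right, y down, z forward; pixel columns grow to the right and rows downward; lengths in m; the calibration is good to about 2 mm. A picture is of the moment at which its call begins: read the wrist's pose just before it. camera_model takes no time and is no camera call.
- ctrl.close_job(): hands the job in, once; it reports no verdict.
The state is a dict: "time": time; "joint_positions": joint angles; "qd": joint speeds; "joint_torque": joint torques, N m; "position": TCP position; "tool_rot": TCP orientation; "ft_force": force on the tool from outside, world axes, zero at the start; "torque": the same for the moment, N m; "grip_width": opening from 0.0 (shut) to 1.0 (fully open).
Only numpy, scipy, OpenCV 4.12 (cv2) and the standard library are available. Lean on these libraries where they do the work, as an engineer would, in place of code of your own. Each camera call takes 0.05 s, during which the arm holds its last target.

### The job

Get the peristaltic pump ready for its next run. First turn its speed dial until the pointer stands at the little set-point tab on the scale, leaving the tab where it is; then turn the thumbscrew on the pump head clockwise until the pressure shoe seats on the rollers, and back it off a quarter turn so that the tubing will fit. The lock nut is still loose, so finish with the thumbscrew held in the gripper at that setting, and leave the things standing around undisturbed.

Things in the scene. Friction and masses are not known exactly. Their poses are not given: they have to be found in the camera images.
- pump: the peristaltic pump, fixed to the bench: a white case 150 mm deep (its x), 250 mm wide (its y) and 100 mm high; origin under the case's centre, its -x axis is its front. The pump head (aluminium frame, 108 mm wide, top 108 mm high, with rotor, four rollers and pressure shoe) stands at the right of the front face; the dial is at the left of the case's top. In the pump's frame the screw's axis is at x -100, y -62 mm and the dial's at x -20, y +62 mm.
- dial_grip (a point): the middle of the black bar grip of the speed dial, on its vertical axis, where to grasp it from above. The bar is 40 mm long (along this point's x axis), 10 mm thick (y) and stands 34 mm high; its top is 10 mm above this point and the flat skirt (43 mm across) 22 mm below it. +x points to the pointer end (white line). The case top is 30 mm below this point, which is 130 mm above the bench.
- pointer_tip (a point): where the dial's pointer meets the scale: 37 mm from the dial's axis on the pointer's line, 2 mm above the scale
- tab_tip (a point): the inner tip of the small dark steel set-point tab (7 mm wide, 3 mm thick) clipped on the scale's rim, also 37 mm from the dial's axis; when the pointer stands at the tab, pointer_tip and tab_tip coincide. The tab is stiff but can be pushed round: leave it.
- dial (a joint): speed dial, rad, 0 to 4.71: 0 at the first mark, grows clockwise seen from above; stays where it is left (friction 0.03 N m)
- tab (a joint): set-point tab, rad, on the same scale as the dial: the dial is at the tab when both joints read the same
- screw (a joint): thumbscrew of the pump head, vertical right-hand screw: 0 when the shoe is seated on the rollers (a hard stop), grows counter-clockwise seen from above as it is backed off (a quarter turn = 1.57); up to 4.5. Friction 0.05 N m; stays where it is left. It rises 6 mm a turn (1.5 mm a quarter turn) with the shoe.
- thumb_head: the flat black spade head of the thumbscrew, origin at its centre on the screw's vertical axis: 36 mm wide (along its x), 9 mm thick (its y, pinch it across this), 36 mm high (its z, up). Its underside meets a collar 18 mm across 17 mm below the origin; the frame's top is 40 mm below the origin, which is 149 mm above the bench when the screw is seated. When seated, its x axis lies along the pump's x axis.
- beaker: bystander: glass beaker, 99 mm across, 129 mm high, origin at its underside's centre
- notebook: bystander: dark blue hard-backed book lying flat, 210 x 152 x 19 mm, origin at its underside's centre
- stopper: bystander: black rubber stopper, 34 mm across, 22 mm high, origin at its underside's centre

How it is judged:
On the way, in this order (a step that is already met when the one before it is completed fails the run):
1. the dial's pointer stands at the set-point tab (distance between pointer_tip and tab_tip below 0.004 m), for 0.3 s.
2. the thumbscrew is turned in until it seats (value of joint screw below 0.06 rad), for 0.1 s.
At the end, for the whole second after the job is handed in: the thumbscrew, having been seated, is backed off a quarter turn (1.57 rad, within 0.26), still, and held in the fingers with more than 3 N; the dial's pointer tip is still within 4 mm of the tab's tip (value of joint screw between 1.31 and 1.83 rad and velocity of joint screw between -0.1 and 0.1 rad/s and contact force between the fingers and thumb_head above 3 N and distance between pointer_tip and tab_tip below 0.004 m); the arm keeps its last pose, push and grip.
It fails at once if the set-point tab is pushed round the scale by more than 3 mm (distance of tab_tip from where it was at the start of the episode above 0.003 m).
It fails at once if a bystander is moved by more than 20 mm (distance of any of beaker, notebook, stopper from where it was at the start of the episode above 0.02 m).
It also fails if it takes over 64 s, if anything falls off the work surface, if the arm or the gripper's body presses on something with over 40 N, if the wrist force passes 120 N, or if a joint passes its speed limit or range.

## Working session

There is one attempt and no reset: what is moved stays moved. The work goes in short steps, Python scripts to look and compute and a shell command to move; the robot and the scene stay as the last step left them, time stands still between calls to the robot, and variables do not carry over. Pictures are saved under pics/ and viewed, and the job is handed in when it is done.

```bash
ls; mkdir -p pics
cat > h.py <<'E'
from bench import ctrl
import numpy as np, cv2
from scipy.spatial.transform import Rotation as R
def st():
    s=ctrl.get_state(); return s
def cam(name,s=None):
    m=ctrl.camera_model(name); K=np.array(m["K"])
    if "T_tool_cam" in m:
        T=np.array(m["T_tool_cam"]); s=s or st()
        W=np.eye(4); W[:3,:3]=R.from_rotvec(s["tool_rot"]).as_matrix(); W[:3,3]=s["position"]
        C=W@T; Rw=C[:3,:3].T; t=-Rw@C[:3,3]
    else:
        Rw=R.from_rotvec(np.ravel(m["rvec"])).as_matrix(); t=np.ravel(m["tvec"])
    return K,Rw,t
def proj(c,p):
    K,Rw,t=c; q=(Rw@np.atleast_2d(p).T).T+t; q=(K@q.T).T; return q[:,:2]/q[:,2:]
def onz(c,uv,z):
    K,Rw,t=c; d=Rw.T@np.linalg.inv(K)@np.array([uv[0],uv[1],1.]); o=-Rw.T@t
    return o+d*(z-o[2])/d[2]
def save(name,img):
    cv2.imwrite("pics/"+name+".png",cv2.cvtColor(img,cv2.COLOR_RGB2BGR))
E
python3 - <<'E'
from h import *
s=st()
for k,v in s.items(): print(k,np.round(v,3))
for n in ("scene","side","wrist"):
    c=cam(n,s); print(n,c[0].tolist(),-c[1].T@c[2]); save(n+"0",ctrl.get_image(n))
E
```

```text
pics
time 0.0
joint_positions [ 0.014  0.322 -0.07   1.452  0.023  1.371 -0.057]
qd [ 0.001 -0.     0.001  0.001  0.001 -0.     0.001]
joint_torque [-0.0000e+00 -4.9128e+01 -4.0400e-01 -3.1253e+01 -6.4000e-02  4.4000e-02
  0.0000e+00]
position [ 0.649 -0.     0.221]
tool_rot [-0.     1.573 -0.   ]
ft_force [0.004 0.41  0.261]
torque [-0.004 -0.019 -0.086]
grip_width 1.0
scene [[484.13583948377976, 0.0, 248.2864582645049], [0.0, 484.13583948377976, 200.13618821463555], [0.0, 0.0, 1.0]] [-0.06303798  0.91780607  0.77215494]
side [[414.32050774630505, 0.0, 256.0183550379535], [0.0, 414.32050774630505, 183.60019419362672], [0.0, 0.0, 1.0]] [0.47124314 1.19997541 0.67420173]
wrist [[340.0585400414057, 0.0, 257.4045886436176], [0.0, 340.0585400414057, 188.3818801582214], [0.0, 0.0, 1.0]] [0.65043646 0.08189566 0.38431255]
```

View pics/scene0.png

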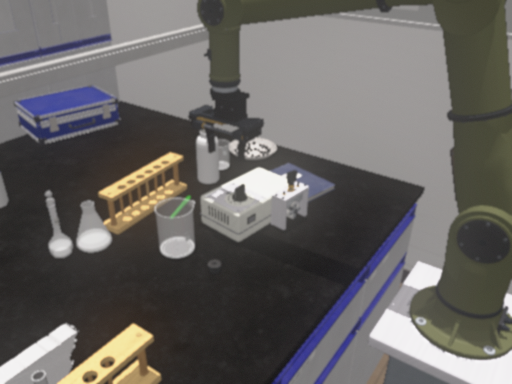

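View pics/side0.png

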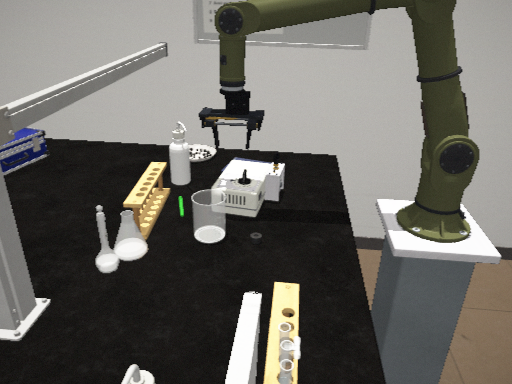

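View pics/wrist0.png

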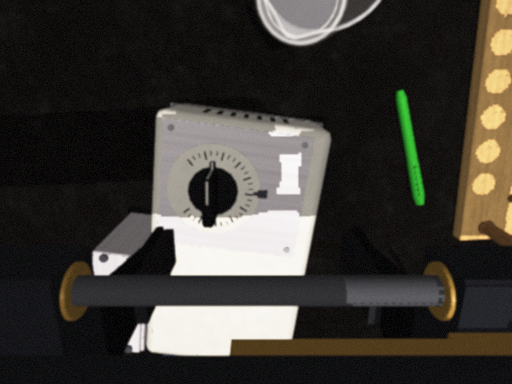

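Run:
```python
import cv2
a=cv2.imread("pics/wrist0.png")[90:370,80:350]
cv2.imwrite("pics/w0z.png",cv2.resize(a,None,fx=2.1,fy=2.1,interpolation=cv2.INTER_CUBIC))
a=cv2.imread("pics/wrist0.png")[140:240,155:285]
cv2.imwrite("pics/w0zz.png",cv2.resize(a,None,fx=6,fy=6,interpolation=cv2.INTER_CUBIC))
a=cv2.imread("pics/scene0.png")[150:260,180:340]
cv2.imwrite("pics/s0z.png",cv2.resize(a,None,fx=5,fy=5,interpolation=cv2.INTER_CUBIC))
```

```text
(no output)
```

View pics/w0z.png

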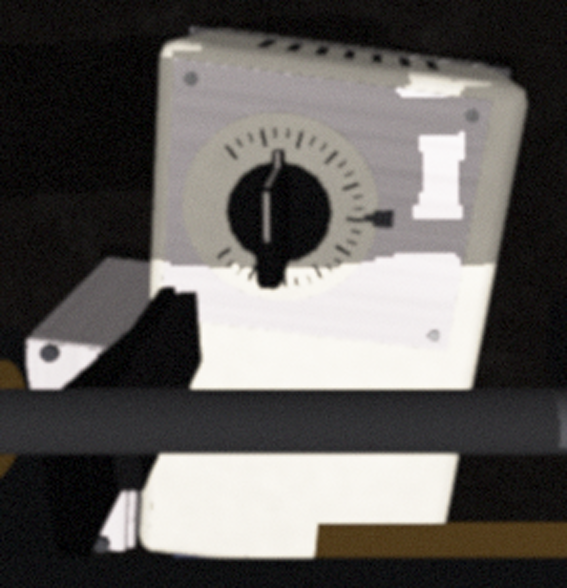

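View pics/w0zz.png

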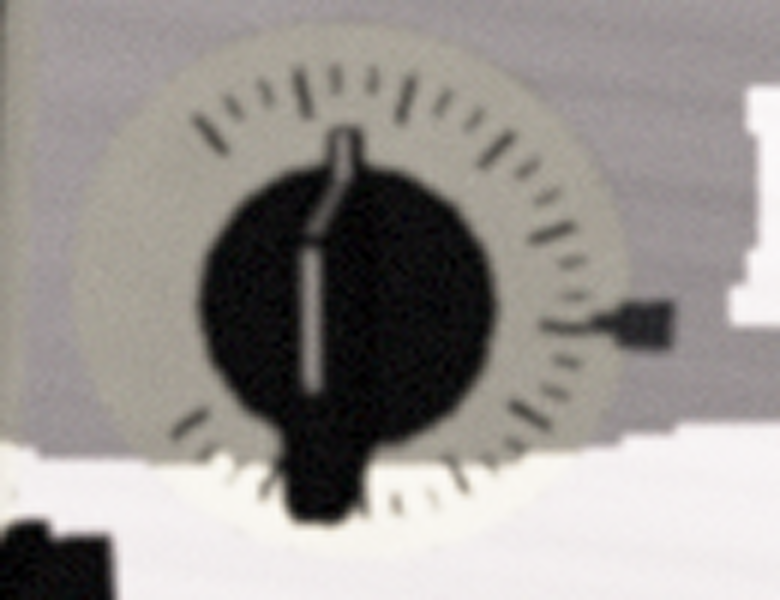

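View pics/s0z.png

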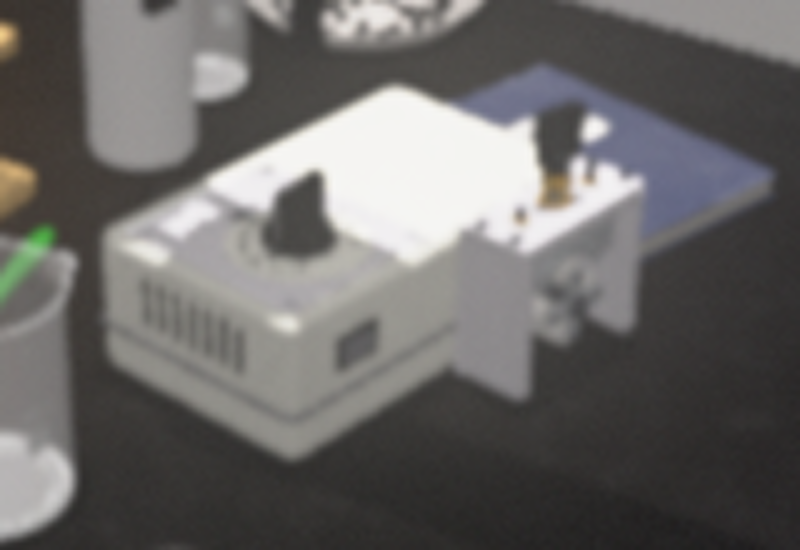

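Run:
```python
from h import *
s=st(); c=cam("wrist",s); print(c[1])
z=lambda x,y:(155+x/6-.4,140+y/6-.4)
y=lambda x,yy:(80+x/2.1-.3,90+yy/2.1-.3)
for n,uv,h in [("skirt c",z(348,305),.108),("scale c",z(352,287),.1),("ptr",z(345,130),.102),("tab",z(590,322),.102),("tick0",z(210,133),.1),("tickN",z(190,425),.1),
 ("cTL",y(165,42),.1),("cTR",y(525,95),.1),("cBL",y(152,552),.1),("grip far",z(322,520),.14),("grip near",z(312,238),.14),("s1",y(190,78),.1),("s2",y(472,116),.1),("s3",y(433,335),.1)]:
    print(n,np.round(uv,1),np.round(onz(c,uv,h),4))
```

```text
[[ 9.99999314e-01  1.19581633e-04 -1.16554829e-03]
 [ 4.60202247e-04 -9.54919176e-01  2.96865551e-01]
 [-1.07750475e-03 -2.96865884e-01 -9.54918576e-01]]
skirt c [212.6 190.4] [ 0.612  -0.0059  0.108 ]
scale c [213.3 187.4] [ 0.6115 -0.0057  0.1   ]
ptr [212.1 161.3] [0.6117 0.0182 0.102 ]
tab [252.9 193.3] [ 0.6463 -0.0104  0.102 ]
tick0 [189.6 161.8] [0.5922 0.0173 0.1   ]
tickN [186.3 210.4] [ 0.5865 -0.0272  0.1   ]
cTL [158.3 109.7] [0.5691 0.0608 0.1   ]
cTR [329.7 134.9] [0.7106 0.0402 0.1   ]
cBL [152.1 352.6] [ 0.5416 -0.1839  0.1   ]
grip far [208.3 226.3] [ 0.6119 -0.0251  0.14  ]
grip near [206.6 179.3] [0.6123 0.013  0.14  ]
s1 [170.2 126.8] [0.5778 0.0469 0.1   ]
s2 [304.5 144.9] [0.6898 0.0318 0.1   ]
s3 [285.9 249.2] [ 0.6766 -0.0656  0.1   ]
```

```bash
python3 - <<'E'
from h import *
c=cam("scene");d=cam("side")
for n,cc,uv in [("bottle",c,(207,180)),("bottle side",d,(180,183)),("beaker",c,(177,247)),("beaker s",d,(209,235)),("rack near",c,(185,195)),("stopper",c,(214,264)),("flask",c,(222,165))]: print(n,onz(cc,uv,0).round(3))
print(proj(c,[[0.612,-.006,.14],[0.5165,-.118,.167]]),proj(d,[[0.612,-.006,.14],[0.5165,-.118,.167]]))
E
python3 -m pendant '[{"travel":[0.02,-0.006,-0.037],"twist":0},{"travel":[0.06,-0.006,-0.037],"twist":0},{"travel":[0.06,-0.006,-0.037],"twist":0},{"travel":[0.06,-0.006,-0.037],"twist":0}]' 0.2
python3 - <<'E'
from h import *
s=st(); save("wrist1",ctrl.get_image("wrist"))
c=cam("wrist",s);a=cv2.imread("pics/wrist1.png")
for p in [(.612,-.006,.14),(.612,-.006,.1),(.649,-.0105,.102)]:
    u=proj(c,p)[0]; cv2.circle(a,tuple(int(v) for v in u.round()),2,(0,0,255),-1)
cv2.imwrite("pics/wrist1m.png",a)
E
```

```text
bottle [ 0.871 -0.181  0.   ]
bottle side [ 0.867 -0.176  0.   ]
beaker [0.695 0.161 0.   ]
beaker s [0.69  0.164 0.   ]
rack near [ 0.864 -0.062  0.   ]
stopper [0.569 0.161 0.   ]
flask [ 0.899 -0.3    0.   ]
[[238.55808922 185.75966308]
 [290.851947   170.96833352]] [[242.51367572 171.05517594]
 [274.54101124 152.37749002]]
time: 0.65
position: [0.6133, -0.0059, 0.1629]
tool_rot: [-0.0, 1.571, 0.0]
ft_force: [1.0, 0.2, 0.1]
grip_width: 0.645
```

View pics/wrist1m.png

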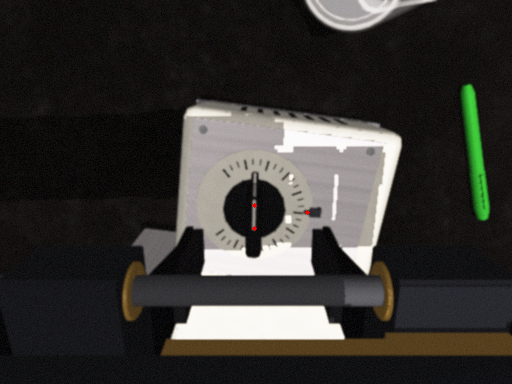

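```bash
python3 -m pendant '[{"travel":[0.025,0,-0.001],"twist":0},{"travel":[0.05,0,-0.001],"twist":0},{"travel":[0.051,0,-0.001],"twist":0},{"travel":[0.051,0,-0.001],"twist":0}]' 0.2
python3 -m pendant '[{"travel":[0,0,0],"twist":0},{"travel":[0,0,0],"twist":0},{"travel":[0,0,0],"twist":0},{"travel":[0,0,0],"twist":0},{"travel":[0,0,0],"twist":0},{"travel":[0,0,0],"twist":0}]' -1 15
python3 - <<'E'
from h import *
s=st(); print(s["grip_width"]*87,s["joint_positions"],s["torque"]); save("wrist2",ctrl.get_image("wrist"))
E
```

```text
time: 1.2
position: [0.6141, -0.0058, 0.1142]
tool_rot: [-0.0, 1.567, 0.0]
ft_force: [-0.2, 0.3, 0.5]
grip_width: 0.602
time: 1.95
position: [0.611, -0.0059, 0.1141]
tool_rot: [-0.0, 1.574, 0.0]
ft_force: [-7.7, -0.2, 6.6]
grip_width: 0.113
9.829239417544699 [ 0.02650096  0.31583023 -0.07238636  1.68004837  0.02455529  1.15006155
 -0.05231282] [-0.03473758  1.95051527  0.01869978]
```

View pics/wrist2.png

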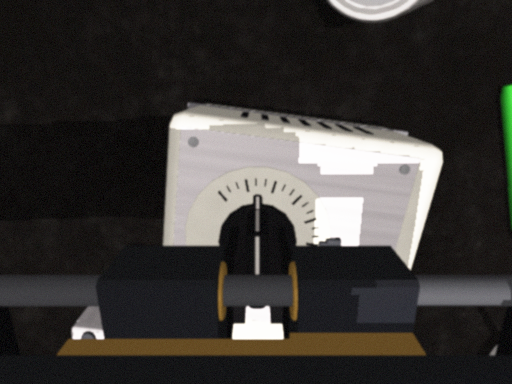

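```bash
python3 -m pendant '[{"travel":[0,0,-0.001],"twist":0.15},{"travel":[0,0,-0.001],"twist":0.3},{"travel":[0,0,-0.001],"twist":0.45},{"travel":[0,0,-0.001],"twist":0.6},{"travel":[0,0,-0.001],"twist":0.75},{"travel":[0,0,-0.001],"twist":0.9},{"travel":[0,0,-0.001],"twist":1.05},{"travel":[0,0,-0.001],"twist":1.2},{"travel":[0,0,-0.001],"twist":1.3},{"travel":[0,0,-0.001],"twist":1.3}]'
python3 - <<'E'
from h import *
s=st(); print(s["grip_width"]*87,s["joint_positions"],s["torque"]); save("wrist3",ctrl.get_image("wrist"));save("scene3",ctrl.get_image("scene"))
M=R.from_rotvec(s["tool_rot"]).as_matrix(); print(M.round(3))
E
```

```text
time: 3.25
position: [0.6118, -0.0066, 0.1141]
tool_rot: [1.007, 1.324, -1.008]
ft_force: [5.2, -1.5, -3.2]
grip_width: 0.114
9.951429184832737 [-0.1218387   0.31162555  0.10620712  1.68758919 -0.03452027  1.14362552
 -1.30666804] [-0.30574689 -1.06262095 -0.07230654]
[[ 0.001  0.964  0.267]
 [-0.001  0.267 -0.964]
 [-1.     0.     0.001]]
```

View pics/wrist3.png

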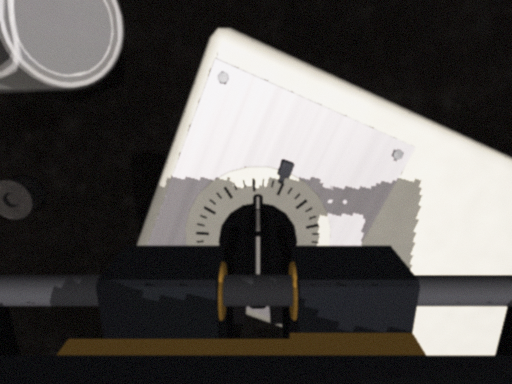

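Run:
```python
from h import *
a=cv2.imread("pics/wrist3.png")[140:250,180:340]
cv2.imwrite("pics/w3z.png",cv2.resize(a,None,fx=5,fy=5,interpolation=cv2.INTER_CUBIC))
```

```text
(no output)
```

View pics/w3z.png

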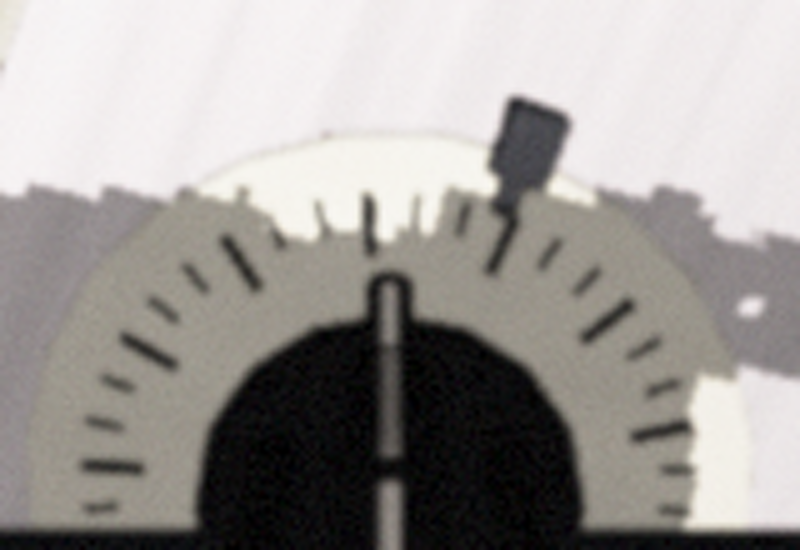

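Run:
```python
from h import *
s=st();c=cam("wrist",s);M=R.from_rotvec(s["tool_rot"]).as_matrix()
z=lambda x,y:(180+x/5-.4,140+y/5-.4)
T=onz(c,z(505,208),.102);P=onz(c,z(390,278),.102)
A=np.array(s["position"])
for q in (T,P,onz(c,z(515,180),.102)):
    d=(q-A); print(q.round(4),np.hypot(*d[:2]),np.degrees(np.arctan2(d[1],d[0])))
print(np.degrees(np.arctan2(M[1,1],M[0,1])))
u=proj(c,[A+37e-3*M[:,1]+[0,0,.102-A[2]]]); print((u-[180,140]+.4)*5)
```

```text
[ 0.6462 -0.01    0.102 ] 0.034522997585958 -5.602619578394858
[ 6.353e-01 -2.000e-04  1.020e-01] 0.024310318469092835 15.204841756779784
[ 0.6494 -0.0101  0.102 ] 0.0377779240018849 -5.323367896081155
15.550330898349353
[[388.65145841 164.60467047]]
```

```bash
python3 -m pendant '[{"travel":[0,0,0],"twist":0.12},{"travel":[0,0,0],"twist":0.24},{"travel":[0,0,0],"twist":0.355},{"travel":[0,0,0],"twist":0.355},{"travel":[0,0,0],"twist":0.355}]'
python3 - <<'E'
from h import *
s=st(); print(s["grip_width"]*87,s["joint_positions"],s["torque"]); im=ctrl.get_image("wrist");save("wrist4",im)
c=cam("wrist",s);M=R.from_rotvec(s["tool_rot"]).as_matrix();A=np.array(s["position"])
print(np.degrees(np.arctan2(M[1,1],M[0,1])))
u=proj(c,[A+37e-3*M[:,1]+[0,0,.102-A[2]]]); print((u-[180,140]+.4)*5)
a=cv2.imread("pics/wrist4.png")[140:250,180:340]
cv2.imwrite("pics/w4z.png",cv2.resize(a,None,fx=5,fy=5,interpolation=cv2.INTER_CUBIC))
E
```

```text
time: 3.98
position: [0.6119, -0.007, 0.1141]
tool_rot: [1.268, 1.168, -1.269]
ft_force: [0.6, -1.6, -0.4]
grip_width: 0.115
9.981746530101598 [-0.16178593  0.31237083  0.15458698  1.68914778 -0.050424    1.14326769
 -1.64605527] [-0.2575194  -0.17617334 -0.02774162]
-4.673859325557346
[[391.16823316 164.42856159]]
```

View pics/w4z.png

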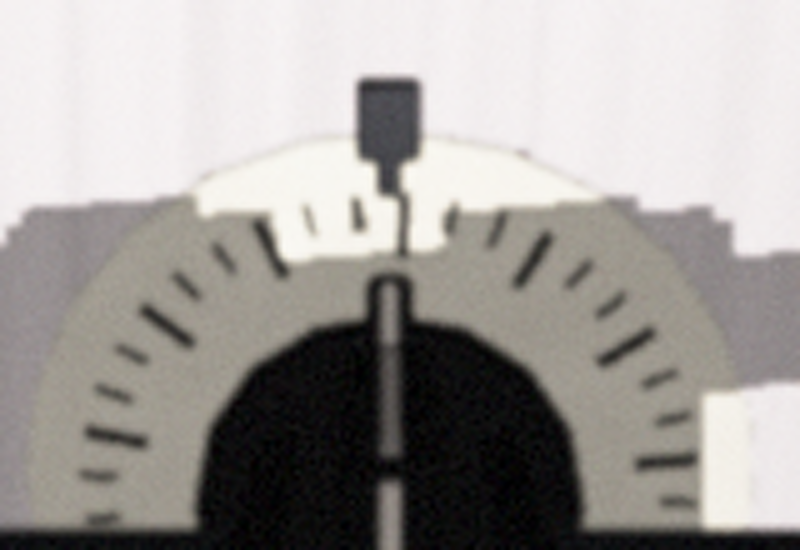

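```bash
python3 -m pendant '[{"travel":[0,0,0],"twist":0},{"travel":[0,0,0],"twist":0},{"travel":[0,0,0],"twist":0},{"travel":[0,0,0],"twist":0},{"travel":[-0.03,0,0],"twist":0},{"travel":[-0.08,0,0],"twist":0},{"travel":[-0.116,0,0],"twist":0},{"travel":[-0.116,0,0],"twist":0}]' 0
python3 - <<'E'
from h import *
s=st(); c=cam("wrist",s); im=ctrl.get_image("wrist");save("wrist5",im)
save("scene5",ctrl.get_image("scene"))
E
```

```text
time: 5.03
position: [0.6139, -0.0068, 0.2341]
tool_rot: [1.273, 1.163, -1.264]
ft_force: [-0.3, -0.6, 1.0]
grip_width: 0.498
```

View pics/wrist5.png

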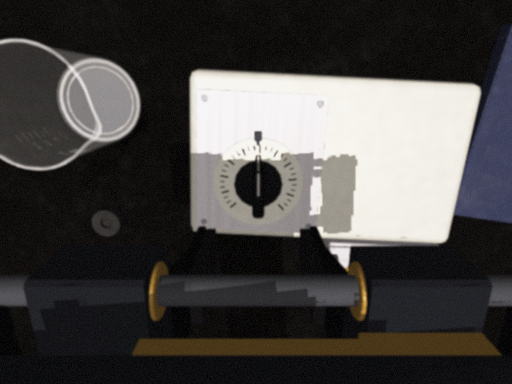

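```bash
python3 -m pendant '[{"travel":[0,-0.009,0.016],"twist":-0.16},{"travel":[0,-0.018,0.034],"twist":-0.33},{"travel":[0,-0.027,0.051],"twist":-0.5},{"travel":[0,-0.036,0.068],"twist":-0.66},{"travel":[0,-0.045,0.085],"twist":-0.83},{"travel":[0,-0.055,0.102],"twist":-1.0},{"travel":[0,-0.065,0.12],"twist":-1.17},{"travel":[0,-0.075,0.137],"twist":-1.34},{"travel":[0,-0.083,0.153],"twist":-1.5},{"travel":[0,-0.083,0.153],"twist":-1.65}]' 0
python3 -m pendant '[{"travel":[0,0,0],"twist":0},{"travel":[0,0,0],"twist":0}]'
python3 - <<'E'
from h import *
s=st(); print(s["joint_positions"]);c=cam("wrist",s); im=ctrl.get_image("wrist");save("wrist6",im)
print(proj(c,[.5165,-.118,.167]),proj(c,[.5165,-.118,.11]))
E
```

```text
time: 6.38
position: [0.5145, -0.154, 0.2281]
tool_rot: [-0.0, 1.574, -0.001]
ft_force: [0.3, -0.3, 0.9]
grip_width: 0.499
time: 6.62
position: [0.5138, -0.1538, 0.2268]
tool_rot: [0.002, 1.576, -0.003]
ft_force: [-0.1, 0.1, 0.0]
grip_width: 0.502
[ 0.09369461  0.07901419  0.15486467  1.72977787 -0.01045858  1.33857526
  0.2477644 ]
[[260.57987912 155.31774273]] [[260.29634908 141.18567053]]
```

View pics/wrist6.png

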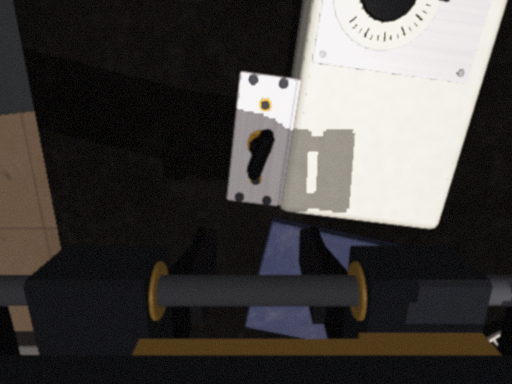

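Run:
```python
from h import *
a=cv2.imread("pics/wrist6.png")[60:220,210:330]
cv2.imwrite("pics/w6z.png",cv2.resize(a,None,fx=3.7,fy=3.7,interpolation=cv2.INTER_CUBIC))
a=cv2.imread("pics/wrist6.png")[115:195,230:300]
cv2.imwrite("pics/w6zz.png",cv2.resize(a,None,fx=7,fy=7,interpolation=cv2.INTER_CUBIC))
```

```text
(no output)
```

View pics/w6zz.png

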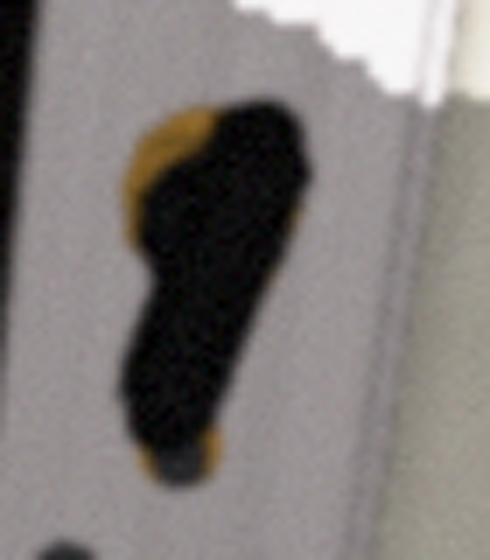

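```bash
cat > fit.py <<'E'
from h import *
from scipy.optimize import differential_evolution as DE
def fit(c,img,roi,z,x0,y0):
    g=img.max(axis=2); m=np.zeros(g.shape,np.uint8); x,y,w,h=roi
    m[y:y+h,x:x+w]=(g[y:y+h,x:x+w]<45)
    n,l,st_,ce=cv2.connectedComponentsWithStats(m); k=1+np.argmax(st_[1:,4]); m=(l==k).astype(np.uint8)
    S=4
    M=cv2.resize(m[y:y+h,x:x+w]*255,None,fx=S,fy=S)>127
    def sil(p):
        X,Y,a=p[:3]; e=np.array([np.cos(a),np.sin(a),0]);f=np.array([-e[1],e[0],0])
        t=np.linspace(0,2*np.pi,24)
        P=[np.array([X,Y,z])+i*.018*e+j*.0045*f+[0,0,k*.018] for i in(-1,1) for j in (-1,1) for k in (-1,1)]
        u=((proj(c,np.array(P))-[x,y]+.5)*S)
        o=np.zeros(M.shape,np.uint8); cv2.fillConvexPoly(o,cv2.convexHull(np.float32(u)).round().astype(np.int32),1); return o>0
    f=lambda p:-(sil(p)&M).sum()/(sil(p)|M).sum()
    r=DE(f,[(x0-.015,x0+.015),(y0-.015,y0+.015),(0,np.pi)],seed=1,maxiter=60,tol=1e-4)
    return r.x,r.fun,M,sil(r.x)
E
python3 - <<'E'
from fit import *
s=st();c=cam("wrist",s);img=cv2.imread("pics/wrist6.png")
for z in (.149,.153):
    r=fit(c,img,(235,120,50,65),z,.5165,-.118); print(z,r[0].round(4),np.degrees(r[0][2]),r[1])
o=np.zeros(r[2].shape+(3,),np.uint8);o[...,2]=r[2]*255;o[...,1]=r[3]*255
cv2.imwrite("pics/fit6.png",cv2.resize(o,None,fx=2,fy=2))
E
```

```text
0.149 [ 0.5151 -0.1225  1.2679] 72.64577373293561 -0.7638368983957219
0.153 [ 0.5149 -0.1221  1.2651] 72.48329829435174 -0.7593572278799101
```

View pics/fit6.png

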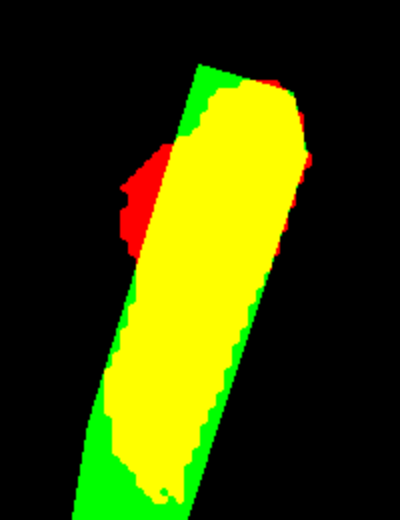

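```bash
sed -i 's/^        P=.*/        P=[np.array([X,Y,z])+.018*np.cos(q)*e+j*.0045*f+[0,0,.018*np.sin(q)] for q in t for j in (-1,1)]/' fit.py
python3 - <<'E'
from fit import *
s=st();c=cam("wrist",s);img=cv2.imread("pics/wrist6.png")
for z in (.149,.153,.156):
    r=fit(c,img,(235,120,50,65),z,.5165,-.118); print(z,r[0].round(4),np.degrees(r[0][2]),r[1])
o=np.zeros(r[2].shape+(3,),np.uint8);o[...,2]=r[2]*255;o[...,1]=r[3]*255
cv2.imwrite("pics/fit6b.png",cv2.resize(o,None,fx=2,fy=2))
for uv in [(252.5,79),(284,83),(239,197),(273,200)]: print(onz(c,uv,.108).round(4))
E
```

```text
0.149 [ 0.5155 -0.1206  1.2202] 69.90963839437572 -0.8217048552272894
0.153 [ 0.5154 -0.12    1.2258] 70.23260743596386 -0.8179117455256866
0.156 [ 0.5152 -0.1197  1.2309] 70.52598231729837 -0.8133954154727794
[ 0.5107 -0.069   0.108 ]
[ 0.5356 -0.0721  0.108 ]
[ 0.4982 -0.1673  0.108 ]
[ 0.528  -0.1701  0.108 ]
```

View pics/fit6b.png

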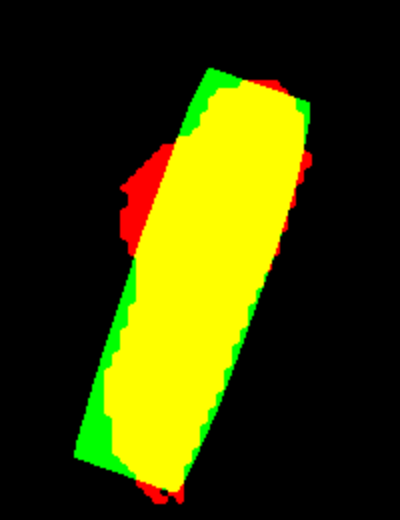

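View pics/w6z.png

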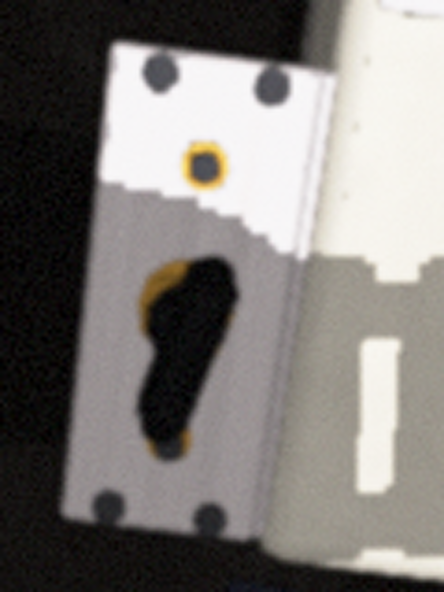

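```bash
python3 -m pendant '[{"travel":[0.01,0.012,0.002],"twist":0.12},{"travel":[0.02,0.024,0.002],"twist":0.24},{"travel":[0.04,0.035,0.002],"twist":0.35},{"travel":[0.04,0.035,0.002],"twist":0.35},{"travel":[0.04,0.035,0.002],"twist":0.35}]' 0
python3 - <<'E'
from h import *
s=st(); print(s["joint_positions"]);c=cam("wrist",s); im=ctrl.get_image("wrist");save("wrist7",im)
M=R.from_rotvec(s["tool_rot"]).as_matrix(); print(M.round(3))
print(M.T@(np.array([.5162,-.1185,.142])-s["position"]))
E
```

```text
time: 7.3
position: [0.5163, -0.1192, 0.1877]
tool_rot: [0.274, 1.557, -0.277]
ft_force: [0.0, -0.2, 0.4]
grip_width: 0.498
[ 0.04561653  0.08816643  0.1375116   1.79898141 -0.01054025  1.25884398
 -0.16510598]
[[-0.004  0.344  0.939]
 [-0.001  0.939 -0.344]
 [-1.    -0.003 -0.003]]
[ 0.04571403  0.00072549 -0.0002136 ]
```

View pics/wrist7.png

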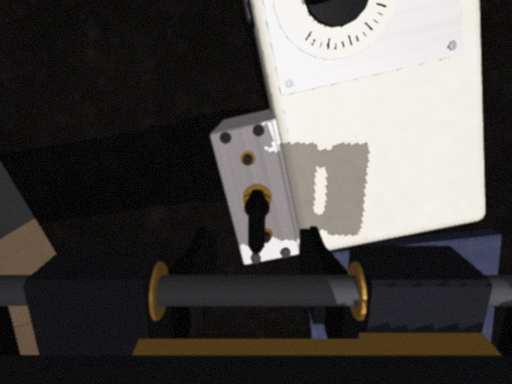

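```bash
python3 -m pendant '[{"travel":[0.02,0.001,0],"twist":0},{"travel":[0.04,0.001,0],"twist":0},{"travel":[0.046,0.001,0],"twist":0},{"travel":[0.046,0.001,0],"twist":0}]' 0
python3 -m pendant '[{"travel":[0,0,0],"twist":0},{"travel":[0,0,0],"twist":0},{"travel":[0,0,0],"twist":0},{"travel":[0,0,0],"twist":0},{"travel":[0,0,0],"twist":0}]' -1 20
python3 - <<'E'
from h import *
s=st(); print(s["grip_width"]*87,s["joint_positions"],s["torque"]); save("wrist8",ctrl.get_image("wrist"))
save("scene8",ctrl.get_image("scene"))
M=R.from_rotvec(s["tool_rot"]).as_matrix(); print(M.round(3))
E
```

```text
time: 7.85
position: [0.5169, -0.1189, 0.1424]
tool_rot: [0.275, 1.556, -0.278]
ft_force: [0.6, -0.1, 0.4]
grip_width: 0.504
time: 8.48
position: [0.5161, -0.1186, 0.1425]
tool_rot: [0.275, 1.558, -0.278]
ft_force: [-4.1, 0.9, 4.5]
grip_width: 0.1
8.681327071896447 [ 0.04772051  0.12378981  0.13645768  1.85427206 -0.01640897  1.16918043
 -0.16242259] [ 0.28055006  0.85324283 -0.03895574]
[[-0.005  0.345  0.939]
 [-0.001  0.939 -0.345]
 [-1.    -0.002 -0.004]]
```

View pics/wrist8.png

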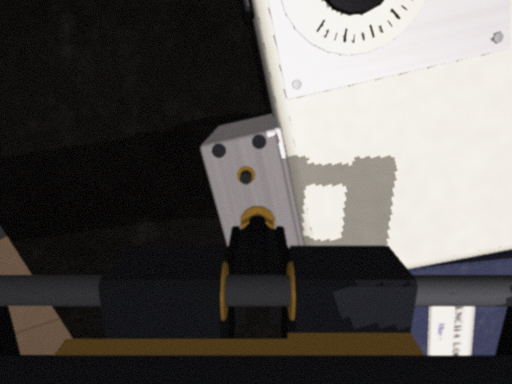

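```bash
python3 -m pendant '[{"travel":[0,0,0],"twist":0.12},{"travel":[0,0,0],"twist":0.25},{"travel":[0,0,0],"twist":0.38},{"travel":[0.001,0,0],"twist":0.51},{"travel":[0.001,0,0],"twist":0.64},{"travel":[0.001,0,0],"twist":0.77},{"travel":[0.001,0,0],"twist":0.9},{"travel":[0.001,0,0],"twist":1.0},{"travel":[0.001,0,0],"twist":1.0}]' -1 20
python3 - <<'E'
from h import *
s=st(); print(s["grip_width"]*87,s["joint_positions"],s["torque"],s["joint_torque"][6])
M=R.from_rotvec(s["tool_rot"]).as_matrix(); print("alpha",np.degrees(np.arctan2(M[1,1],M[0,1])))
E
python3 -m pendant '[{"travel":[0,0,0],"twist":0.1},{"travel":[0,0,0],"twist":0.2},{"travel":[0,0,0],"twist":0.3},{"travel":[0.001,0,0],"twist":0.4},{"travel":[0.001,0,0],"twist":0.5},{"travel":[0.001,0,0],"twist":0.6},{"travel":[0.001,0,0],"twist":0.6},{"travel":[0.001,0,0],"twist":0.6}]' -1 20
python3 - <<'E'
from h import *
s=st(); print(s["grip_width"]*87,s["joint_positions"],s["torque"],s["joint_torque"][6])
M=R.from_rotvec(s["tool_rot"]).as_matrix(); print("alpha",np.degrees(np.arctan2(M[1,1],M[0,1])))
save("wrist9",ctrl.get_image("wrist"))
E
```

```text
time: 9.7
position: [0.5165, -0.1191, 0.1416]
tool_rot: [1.043, 1.307, -1.049]
ft_force: [-1.2, -0.9, 1.8]
grip_width: 0.103
8.992444085952844 [-0.00915064  0.12428881  0.19821273  1.85717486 -0.02402442  1.16588824
 -1.15401989] [-0.16075112  0.22488001 -0.01097052] -0.28680067509412766
alpha 12.585668781002813
time: 10.7
position: [0.5172, -0.1196, 0.1412]
tool_rot: [1.478, 1.005, -1.484]
ft_force: [0.8, -1.1, 4.4]
grip_width: 0.141
12.245097100872242 [-0.04332709  0.12483681  0.23521826  1.85865694 -0.02839853  1.16311006
 -1.74651152] [-0.30899663  0.1397387   0.67283275] -0.6418746896088123
alpha -21.60885964901829
```

View pics/wrist9.png

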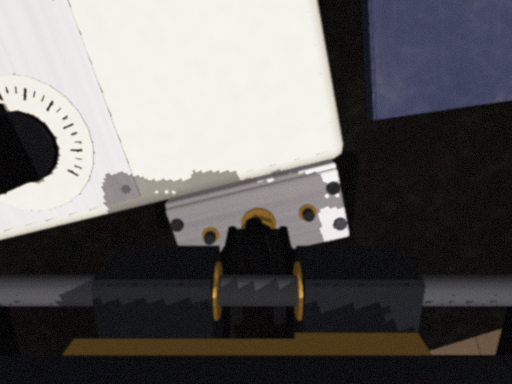

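```bash
for i in 1; do python3 -m pendant '[{"travel":[0,0,0],"twist":-0.06},{"travel":[0,0,0],"twist":-0.12},{"travel":[0,0,0],"twist":-0.18},{"travel":[0,0,0],"twist":-0.18}]' -1 20; done
cat > q.py <<'E'
from h import *
s=st(); print(s["time"],"w",s["grip_width"]*87,"J7",s["joint_positions"][6],"tq",np.round(s["torque"],3),"F",np.round(s["ft_force"],1))
M=R.from_rotvec(s["tool_rot"]).as_matrix(); print("alpha",np.degrees(np.arctan2(M[1,1],M[0,1])),s["position"])
E
python3 q.py
python3 -m pendant '[{"travel":[0,0,0],"twist":-0.05},{"travel":[0,0,0],"twist":-0.05}]' -1 20; python3 q.py
```

```text
time: 11.25
position: [0.5171, -0.1196, 0.1412]
tool_rot: [1.351, 1.108, -1.356]
ft_force: [-0.9, -1.9, 3.6]
grip_width: 0.111
11.25 w 9.682373291326188 J7 -1.5685789202156155 tq [-0.135  0.316  0.237] F [-0.9 -1.9  3.6]
alpha -11.366851787494038 [ 0.51709353 -0.11960435  0.14116263]
time: 11.5
position: [0.5171, -0.1196, 0.1412]
tool_rot: [1.316, 1.134, -1.321]
ft_force: [0.0, -0.5, 2.0]
grip_width: 0.1
11.5 w 8.708380856859991 J7 -1.5200975017136498 tq [-0.056  0.262  0.128] F [ 0.  -0.5  2. ]
alpha -8.587268813121586 [ 0.51705695 -0.11960179  0.14116191]
```

```bash
python3 -m pendant '[{"travel":[0,0,0],"twist":-0.16},{"travel":[0,0,0],"twist":-0.32},{"travel":[0,0,0],"twist":-0.48},{"travel":[-0.001,0,0],"twist":-0.64},{"travel":[-0.001,0,0],"twist":-0.8},{"travel":[-0.001,0,0],"twist":-0.96},{"travel":[-0.001,0,0],"twist":-1.12},{"travel":[-0.001,0,0],"twist":-1.28},{"travel":[-0.0015,0,0],"twist":-1.44},{"travel":[-0.0015,0,0],"twist":-1.59}]' -1 20
python3 -m pendant '[{"travel":[0,0,0],"twist":0},{"travel":[0,0,0],"twist":0}]' -1 20
python3 q.py
python3 - <<'E'
from h import *
for n in ("wrist","scene"): save(n+"10",ctrl.get_image(n))
a=cv2.imread("pics/scene10.png")[150:260,180:340]
cv2.imwrite("pics/s10z.png",cv2.resize(a,None,fx=5,fy=5,interpolation=cv2.INTER_CUBIC))
E
```

```text
time: 12.75
position: [0.516, -0.118, 0.1426]
tool_rot: [0.1, 1.573, -0.1]
ft_force: [-4.4, 2.3, 7.4]
grip_width: 0.102
time: 13.0
position: [0.5159, -0.1179, 0.1427]
tool_rot: [0.102, 1.573, -0.101]
ft_force: [-2.3, -0.3, 4.6]
grip_width: 0.107
13.0 w 9.34241033319479 J7 0.05955880462289846 tq [-0.061  0.34   0.016] F [-2.3 -0.3  4.6]
alpha 82.60361129424902 [ 0.51585831 -0.11793307  0.14266503]
```

View pics/wrist10.png

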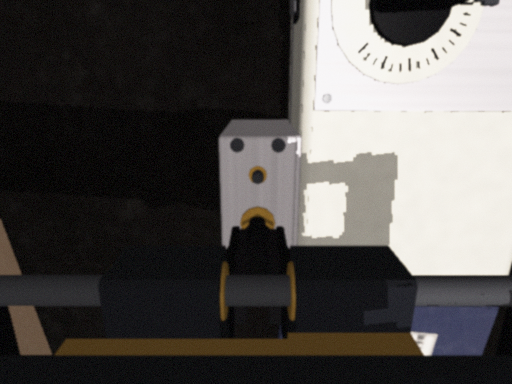

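View pics/s10z.png

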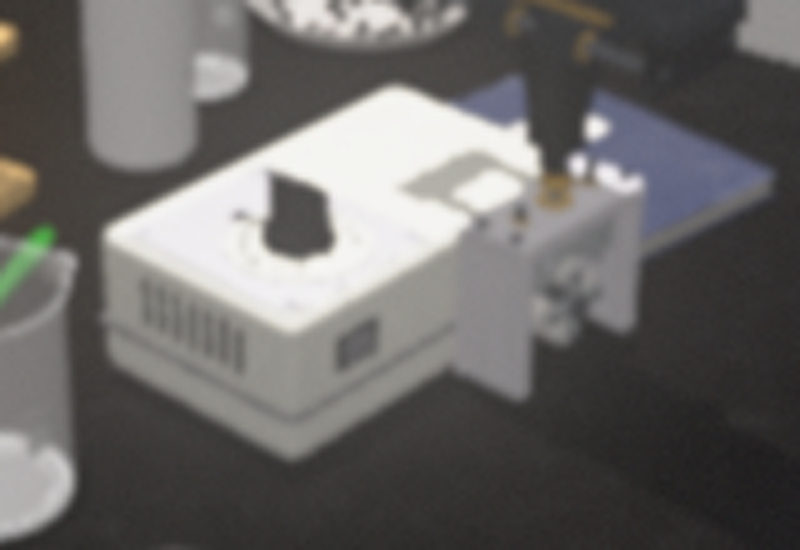

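```bash
python3 -m pendant '[{"travel":[0,0,0],"twist":0},{"travel":[0,0,0],"twist":0},{"travel":[0,0,0],"twist":0},{"travel":[0,0,0],"twist":0}]' -1 25; python3 q.py
```

```text
time: 13.6
position: [0.5159, -0.1179, 0.1426]
tool_rot: [0.102, 1.573, -0.101]
ft_force: [-2.0, 0.1, 3.7]
grip_width: 0.105
13.6 w 9.145944809937038 J7 0.06004179778283384 tq [-0.094  0.343  0.026] F [-2.   0.1  3.7]
alpha 82.63373106389867 [ 0.51586393 -0.1178999   0.14263635]
```

```bash
python3 -c "
from bench import ctrl
print(ctrl.close_job())"; python3 q.py
```

```text
the job is handed in; nothing more can be done
None
the job is handed in; nothing more can be done
```

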